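Open the bowl: lid on the sloped rest, tongs across the rim

TASK

Take the lid off the orange bowl and lay it on the sloping lid rest, handle side up, flat on the slope with its lower edge down at the blue lip. Then take the plain steel tongs from the griddle and lay them level across the middle of the open bowl, resting on its rim. Set both down rather than dropping them, leave the bowl standing where it is, and do not disturb the teapot or the red-gripped tongs.

Things in the scene. Friction and masses are not known exactly. Their poses are not given: they have to be found in the camera images.
- bowl: Orange plastic bowl, loose, 140 mm across the rim, 70 mm high, wall 4 mm, 0.35 kg. Origin: centre of its underside on the counter; z up. Its rim is at z = 70 mm. It starts with the lid on.
- lid: Yellow round lid, loose, 0.16 kg: flange 148 mm across, z = 8 to 14 mm, over a plug 112 mm across, z = 0 to 8 mm. Black bar handle on top in the middle, 46 mm along x, 16 mm along y, z = 14 to 46 mm. Origin: centre of the plug's underside; z points to the handle side. At the start its flange lies on the bowl's rim, origin 62 mm above the counter.
- lid_handle (a point): Top centre of the lid's black handle, 46 mm above the lid's origin.
- rest_ramp: White tray of the fixed lid rest, sloped 25 degrees, blue lip along its low edge (20 mm high), blue cheeks at the sides (14 mm high). Origin on the tray surface, 66 mm up, where the lid's origin comes when the lid lies flat against the lip. x up the slope, away from the robot; y along the lip; z normal. Inner faces: lip x = -74 mm, cheeks y = +-88 mm; upper edge x = +72 mm.
- griddle: Flat black square griddle, fixed, 260 x 260 mm, top face 30 mm above the counter, a loop handle on its two x sides. Origin: centre of its footprint on the counter.
- tongs: Plain steel tongs, locked shut, stiff, loose, 0.15 kg, 212 mm along x, 20 mm high, lying on their side on the griddle. Origin: middle of the length at the underside, within 5 mm of the centre of mass; z up. Dark hinge block at x = -107 mm, jaws at +105 mm. For 35 mm either side of the middle the arms are parallel, 32 mm over their outsides (y): grip there.
- spare_tongs: A second pair of tongs of the same size with red plastic grips, on the counter in front of the robot; to be left alone. Origin: middle of the underside.
- teapot: Closed blue ceramic teapot with white lid, 128 mm body, 131 mm high, 0.75 kg, spout towards its +y; to be left alone. Origin: centre of the underside.
Not all that is in view belongs to the job. There is more than one size of the lid; the one meant has the size given above.

How it is judged:
On the way:
1. the lid lies flat on the sloping rest, handle up, against the lip, released (x of lid in the frame of rest_ramp between -0.008 and 0.014 m and y of lid in the frame of rest_ramp between -0.02 and 0.02 m and z of lid in the frame of rest_ramp between -0.004 and 0.005 m and angle between the z axis of lid and the z axis of rest_ramp, either way round below 0.07 rad and angle between lid's own z axis and vertical below 0.9 rad and contact force between the fingers and lid below 0.1 N), for 0.2 s.
At the end, for the whole second after the job is handed in: Released and at rest: lid on the rest, handle up, flat (0.07 rad, 5 mm), edge within 14 mm of the lip, within 20 mm of centred sideways; tongs level (0.1 rad) on the rim, middle within 30 mm of the bowl's centre; bowl upright, within 50 mm of its start (all of step 1 and z of tongs in the frame of bowl between 0.064 and 0.077 m and horizontal distance between tongs and bowl below 0.03 m and angle between tongs's own z axis and vertical below 0.1 rad and angle between bowl's own z axis and vertical below 0.08 rad and linear speed of each of tongs, lid below 0.02 m/s and distance of bowl from where it was at the start of the episode below 0.05 m); the robot touches nothing.
It fails at once if the lid is dropped (falls freely by more than about 25 mm) (linear speed of lid above 0.7 m/s and contact force between the fingers and lid below 0.05 N).
It fails at once if the tongs are dropped (fall freely by more than about 25 mm) (linear speed of tongs above 0.7 m/s and contact force between the fingers and tongs below 0.05 N).
It fails at once if the bowl is pushed away by more than 60 mm or tipped (distance of bowl from where it was at the start of the episode above 0.06 m or angle between bowl's own z axis and vertical above 0.35 rad).
It fails at once if the teapot is moved by more than 20 mm or tipped (distance of teapot from where it was at the start of the episode above 0.02 m or angle between teapot's own z axis and vertical above 0.2 rad).
It fails at once if the red-gripped tongs are moved by more than 20 mm (distance of spare_tongs from where it was at the start of the episode above 0.02 m).
It also fails if it takes over 58 s, if anything falls off the work surface, if the arm or the gripper's body presses on something with over 40 N, if the wrist force passes 120 N, or if a joint passes its speed limit or range.

ROBOT

A 6-joint arm with a two-finger parallel gripper is mounted at the origin on the work surface. World frame = base frame: x ahead of the robot, y to its left, z up, the work surface at z = 0. Lengths are in m, angles in rad, forces in N, time in s.
With the tool pointing down it reaches from about 0.375 to 0.925 m from the base axis. Payload 5.7 kg.
Tool frame: the origin (TCP) lies at the very end of the fingers, on their centre line; the grasp point (between the pads) lies 19 mm behind it (bot.grasp_offset is the distance from the TCP to the grasp point, in m); z points along the fingers, y is the line along which they close (so a half turn about z gives the same grasp; the last joint's range is limited). The gripper opens to 85 mm and grips with 20 to 120 N. Pads are 22 mm wide; open, the fingers measure 114 mm over their backs; the gripper's body (76 mm by 85 mm) begins 54 mm behind the grasp point. The pads swing forward as they close: fully open they stand 13 mm farther back than shut.
Start: joints at [-1.395, 0.359, 1.51, -0, 1.272, -0.115], TCP at [0.172, -0.575, 0.231] pointing down, gripper open.
Joint ranges: [-2.97, 2.97], [-1.01, 2.36], [0.21, 2.38], [-0.96, 4.11], [0.2, 2.71], [-2.98, 2.98]. Speed limits (rad/s): [2.39, 2.39, 3.14, 3.14, 3.14, 3.14].

INTERFACE

Orientations are given as a unit quaternion [w, x, y, z].
In Python, from workcell import get_obs, cams, bot gives the robot as it stands.
- The arm moves only by the tool jog_arm, never from a script. Its argument "commands" is a list of rows, each a list of 7 numbers: the opening, from -1 (shut) to 1 (fully open), then the shift along the tool's x, y, z in m, then the turn, a rotation vector about the tool's x, y, z in rad. A call has exactly 8 rows; each row shifts and turns the commanded pose from where the row before left it, along the tool's axes as they then stand; what a row does not reach is not made up. A row lasts 1/12 s, in which the tool goes at most 41.7 mm and 7.16 degrees, less where a joint would pass 70% of its speed; a pose out of reach is approached as far as the arm can. A call with a gripper value outside its range is refused whole. The fingers move at their own pace and stop on an object; "grip_force" is the grip in N (left out, the last holds). Time passes only in rows, so rows that do not move let the fingers close, or fill a call up. It gives the time, the measured TCP pose, the force, the opening and the grip force at its end, in the units of the state.
- get_obs(): the state, without advancing time (a new reading comes with each control period).
- cams.grab_frame(name): name is "scene" or "top"; returns the picture (420x560x3 uint8, blue, green, red); there is no depth.
- cams.camera_model(name): a dict with "K" (3x3 intrinsics, pixels), "dist" ([k1, k2, p1, p2, k3] as OpenCV has them; the pictures are not rectified), "camera_from_world" (4x4, takes a point from world to camera coordinates). Camera axes: x right, y down, z forward; pixel columns grow to the right and rows downward; lengths in m; the calibration is good to about 2 mm. A picture is of the moment at which its call begins. camera_model takes no time and is no camera call.
- bot.sign_off(): hands the job in; it is judged then, once.
The state is a dict: "time_s": time; "joints": joint angles; "joint_velocities": joint speeds; "joint_torque": joint torques, N m; "tool_pos": TCP position; "tool_rot": TCP orientation; "wrist_force": force on the tool from outside, world axes, zero at the start; "torque": the same for the moment, N m; "width": opening from 0.0 (shut) to 1.0 (fully open); "finger_force": force on a finger pad.
Only numpy, scipy, OpenCV 4.12 (cv2) and the standard library are available. Lean on these libraries where they do the work, as an engineer would, in place of code of your own. Each camera call takes 0.05 s, during which the arm holds its last target. There are 200 camera calls.

## Working session

There is one attempt and no reset: what is moved stays moved. The work goes in short steps, Python scripts to look and compute and a tool call to move; the robot and the scene stay as the last step left them, time stands still between calls to the robot, and variables do not carry over. Pictures are saved under pics/ and viewed, at most 14 in all, crops included, and the job is handed in when it is done.

Besides the shell and the picture viewer there is one more tool, called after ">>>" as name([rows], argument=value, ...), one row to a line, values as JSON. jog_arm: Moves the arm, as the interface text tells. Its arguments: {"type":"object","properties":{"commands":{"type":"array"},"grip_force":{"type":"number"}},"required":["commands"]}

```bash
mkdir -p pics; ls; python3 - <<'E'
from workcell import get_obs,cams,bot
import cv2,numpy as np
o=get_obs();print(o, bot.grasp_offset)
for n in("scene","top"):
    cv2.imwrite(f"pics/{n}0.png",cams.grab_frame(n)); m=cams.camera_model(n)
    T=np.array(m["camera_from_world"]);print(n,m["K"],m["dist"],(-T[:3,:3].T@T[:3,3]).round(3))
E
```

```text
pics
{'time_s': 0.0, 'joints': array([-1.39512097e+00,  3.59509850e-01,  1.51148549e+00, -7.35779132e-07,
        1.27245500e+00, -1.15103297e-01]), 'joint_velocities': array([-9.70339211e-04,  2.04488797e-03, -4.15547807e-04, -8.69545403e-05,
        1.07890942e-04, -2.00450176e-04]), 'joint_torque': array([-7.94154630e-05, -5.27627993e+01, -2.78623778e+01, -3.11443255e-04,
        1.32639802e-02, -1.42946280e-05]), 'tool_pos': array([ 0.17188729, -0.57412703,  0.23043049]), 'tool_rot': array([-9.28402603e-04,  9.89449133e-01,  1.44877707e-01, -2.84779297e-05]), 'wrist_force': array([-0.17043741, -0.43296225, -0.18199376]), 'torque': array([ 0.01938519, -0.0089035 , -0.00175514]), 'finger_force': 0.0, 'width': 1.0025058387126733} 0.0187
scene [[511.6990273    0.         281.80888598]
 [  0.         511.6990273  218.01273063]
 [  0.           0.           1.        ]] [-0.01262941  0.          0.          0.          0.        ] [ 1.344 -0.418  0.668]
top [[469.8757238    0.         280.71037285]
 [  0.         469.8757238  208.14097922]
 [  0.           0.           1.        ]] [-0.077538  0.        0.        0.        0.      ] [ 0.414 -0.006  1.285]
```

View pics/scene0.png

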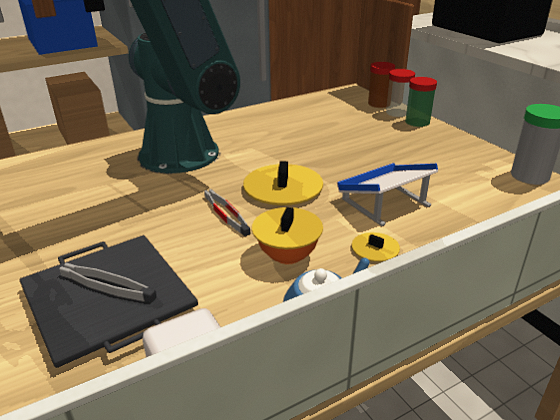

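View pics/top0.png

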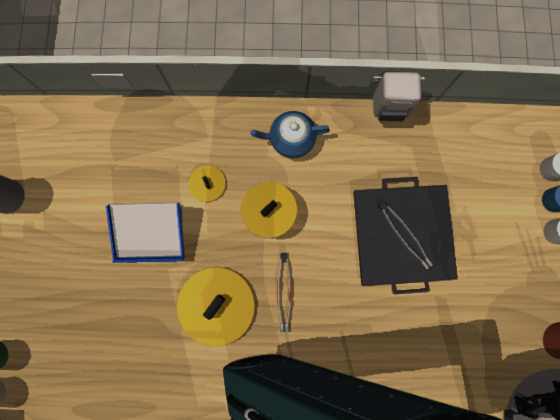

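The top view shows three yellow lids: small at (207,183), middle at (269,209), sitting on the orange bowl, and large at (216,306). The middle one fits: it is on the bowl in both views and about 57 px across, close to 148 mm. The plain steel tongs are on the griddle at (405,235), the red-gripped pair is at (285,292), and the rest is at (147,232). Next I'll measure these and make an enlarged crop to confirm.

```bash
cat > h.py <<'E'
import cv2,numpy as np
from workcell import get_obs,cams,bot
from scipy.spatial.transform import Rotation as R
def ray(n,px):
    m=cams.camera_model(n);T=np.array(m["camera_from_world"])
    u=cv2.undistortPoints(np.float64(px).reshape(-1,1,2),np.array(m["K"]),np.array(m["dist"])).reshape(-1,2)
    return -T[:3,:3].T@T[:3,3], np.c_[u,np.ones(len(u))]@T[:3,:3]
def plane(n,px,z):
    c,d=ray(n,px); return c+d*((z-c[2])/d[:,2])[:,None]
def proj(n,P):
    m=cams.camera_model(n);T=np.array(m["camera_from_world"])
    return cv2.projectPoints(np.float64(P).reshape(-1,1,3),cv2.Rodrigues(T[:3,:3])[0],T[:3,3],np.array(m["K"]),np.array(m["dist"]))[0].reshape(-1,2)
def tri(p,q):
    a,d=ray("scene",[p]);b,e=ray("top",[q]);d,e=d[0],e[0]
    s=np.linalg.lstsq(np.c_[d,-e],b-a,rcond=None)[0];P,Q=a+s[0]*d,b+s[1]*e
    return (P+Q)/2,np.linalg.norm(P-Q)
def blobs(mask,amin):
    cs=cv2.findContours(mask,cv2.RETR_EXTERNAL,cv2.CHAIN_APPROX_NONE)[0]
    return [c[:,0,:].astype(float) for c in cs if cv2.contourArea(c)>amin]
def box(pts):
    (c,s,a)=cv2.minAreaRect(np.float32(pts)); b=cv2.boxPoints((c,s,a))
    e=b[1]-b[0];f=b[2]-b[1]
    L=e if np.hypot(*e)>np.hypot(*f) else f
    return np.array(c),sorted(s),np.degrees(np.arctan2(L[1],L[0]))
E
python3 - <<'E'
from h import *
im=cv2.imread("pics/top0.png");hsv=cv2.cvtColor(im,cv2.COLOR_BGR2HSV)
for p in [(255,195),(269,209),(400,235),(150,230),(181,240),(405,229),(280,225)]:print(p,im[p[1],p[0]],hsv[p[1],p[0]])
y=cv2.inRange(hsv,(20,190,90),(32,255,255))
for c in blobs(y,400):
    P=plane("top",c,0.076)[:,:2];(e,ax,a)=cv2.fitEllipse(np.float32(P));print("yellow",c.mean(0).round(),np.array(e).round(4),np.array(ax).round(4))
# handle
k=cv2.inRange(hsv,(0,0,0),(180,255,60));m=np.zeros_like(k);cv2.circle(m,(269,209),24,255,-1)
for c in blobs(k&m,40):
    P=plane("top",c,0.108)[:,:2];print("handle px",c.mean(0).round(),box(P))
b=cv2.inRange(hsv,(105,150,40),(130,255,255));m=np.zeros_like(k);m[190:275,95:195]=255
for c in blobs(b&m,10):print("blue",c.min(0),c.max(0),len(c))
w=cv2.inRange(hsv,(0,0,120),(180,70,255))
for c in blobs(w&m,500):
    q=cv2.approxPolyDP(np.float32(c),5,True)[:,0];print("tray",q)
m[:]=0;m[193:278,368:448]=255
s=cv2.inRange(hsv,(0,0,70),(180,255,255))&m
for c in blobs(s,60):
    P=plane("top",c,0.05)[:,:2];print("tongs",box(c),box(P))
cv2.imwrite("pics/crop1.png",np.hstack([cv2.resize(im[160:280,90:310],None,fx=2,fy=2,interpolation=cv2.INTER_CUBIC),cv2.resize(im[180:280,350:460],(264,240))]))
E
```

```text
(255, 195) [ 36 133 169] [ 22 201 169]
(269, 209) [20 17 18] [130  38  20]
(400, 235) [81 84 88] [13 20 88]
(150, 230) [167 176 187] [ 14  27 187]
(181, 240) [125  51  14] [110 226 125]
(405, 229) [52 54 55] [20 14 55]
(280, 225) [ 40 149 185] [ 23 200 185]
yellow [206. 303.] [0.3375 0.1507] [0.1809 0.1962]
yellow [269. 209.] [0.5877 0.0261] [0.1418 0.1423]
yellow [207. 183.] [0.6544 0.1901] [0.0919 0.0934]
handle px [269. 208.] (array([0.58553934, 0.02548377]), [0.01803359016776085, 0.044949278235435486], np.float32(-43.55224))
blue [106. 204.] [183. 261.] 350
tray [[110. 204.]
 [119. 256.]
 [180. 255.]
 [176. 203.]]
tongs (array([403.98858643, 239.6854248 ]), [5.183975696563721, 74.19564819335938], np.float32(51.892414)) (array([ 0.51714933, -0.33218709]), [0.014090359210968018, 0.1944626420736313], np.float32(38.08886))
tongs (array([410.584198  , 235.07807922]), [5.359490871429443, 73.59165954589844], np.float32(54.162357)) (array([ 0.52967674, -0.35008425]), [0.014478710480034351, 0.19312502443790436], np.float32(35.709087))
```

View pics/crop1.png

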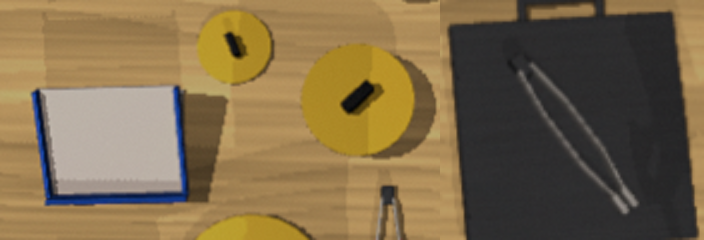

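The crop confirms it: the middle lid at (269,209) sits on the bowl with its handle along the diagonal. It measures 0.142–0.146 m across, against 0.19 m and 0.09 m for the others. The griddle tongs have their dark hinge at the upper left and jaws at the lower right. Next, the rest and tongs in detail.

```bash
cat >> h.py <<'E'
def go(pos,xdir=None,rot=None):
    """rows needed: turn (tool rotvec) then shift in tool axes after the turn"""
    o=get_obs();q=o["tool_rot"];A=R.from_quat([*q[1:],q[0]])
    B=rot if rot is not None else A
    v=(A.inv()*B).as_rotvec();s=B.inv().apply(np.array(pos)-o["tool_pos"])
    print("turn",v.round(4),np.degrees(np.linalg.norm(v)).round(1),"shift",s.round(4),np.linalg.norm(s).round(4))
def down(yaw_y):  # tool pointing down, closing line at world angle (deg)
    a=np.radians(yaw_y+90);x=np.array([np.cos(a),np.sin(a),0]);z=np.array([0,0,-1.])
    return R.from_matrix(np.c_[x,np.cross(z,x),z])
E
python3 - <<'E'
from h import *
s25,c25=np.sin(np.radians(25)),np.cos(np.radians(25))
# rest corners (pixel, local coords) 
L=np.array([[72,88,0],[-74,88,0],[-74,-88,14],[72,-88,14]])/1000
px=[(110,204),(119,256),(180,255),(176,203)]
W=[];F=[]
for p,l in zip(px,L):
    h=.066+l[0]*s25+l[2]*c25; W.append(plane("top",[p],h)[0]); F.append([l[0]*c25-l[2]*s25,l[1]])
W=np.array(W);F=np.array(F);print(W.round(4))
Wc,Fc=W[:,:2]-W[:,:2].mean(0),F-F.mean(0)
yaw=np.arctan2((Fc[:,0]*Wc[:,1]-Fc[:,1]*Wc[:,0]).sum(),(Fc*Wc).sum())
r=np.array([[np.cos(yaw),-np.sin(yaw)],[np.sin(yaw),np.cos(yaw)]]);t=W[:,:2].mean(0)-r@F.mean(0)
print("rest",t,np.degrees(yaw),"res",(F@r.T+t-W[:,:2]).round(4).tolist())
# lid handle top two-view
im=cv2.imread("pics/scene0.png");hsv=cv2.cvtColor(im,cv2.COLOR_BGR2HSV)
top=np.array([.5865,.0258,.108]);print("proj handle top scene",proj("scene",[top]))
m=np.zeros(im.shape[:2],np.uint8);cv2.circle(m,(287,222),24,255,-1)
for c in blobs(cv2.inRange(hsv,(0,0,0),(180,255,70))&m,30):print("scene handle",c.min(0),c.max(0),c.mean(0))
o=cv2.inRange(hsv,(3,170,60),(14,255,255));
for c in blobs(o,200):print("orange",c.min(0),c.max(0))
# tongs ends
im=cv2.imread("pics/top0.png");hsv=cv2.cvtColor(im,cv2.COLOR_BGR2HSV)
m[:]=0;m[193:278,368:448]=255
P=np.vstack([plane("top",c,.046)[:,:2] for c in blobs(cv2.inRange(hsv,(0,0,70),(180,255,255))&m,60)])
for a in (35.7,36.9,38.1):
  d=np.array([np.cos(np.radians(a)),np.sin(np.radians(a))]);n=np.array([-d[1],d[0]]);u,v=P@d,P@n
  k=[(v[(u<u.min()+e+.01)&(u>u.min()+e)].min(),v[(u<u.min()+e+.01)&(u>u.min()+e)].max()) for e in (0,.05,.09,.1,.11,.15,.18)]
  print(a,u.min(),u.max(),np.array(k).round(4).tolist()); print("org",(u.min()+.105)*d+n*np.mean(k[2:5]))
# griddle corners
g=cv2.inRange(hsv,(0,0,0),(180,255,66));g=cv2.morphologyEx(g,cv2.MORPH_OPEN,np.ones((15,15)))
for c in blobs(g,5000):
    Q=plane("top",c,.03)[:,:2];print("griddle",box(Q)) if c[:,0].min()>300 else 0
E
```

```text
[[0.5905 0.4366 0.0964]
 [0.4595 0.4253 0.0347]
 [0.4655 0.2581 0.0474]
 [0.5944 0.2616 0.1091]]
rest [0.53132846 0.34565627] 3.4535363386709395 res [[0.0007, 0.0008], [-0.0005, 0.0041], [-0.0017, -0.0047], [0.0015, -0.0002]]
proj handle top scene [[287.18154636 212.58041444]]
scene handle [280. 207.] [292. 231.] [286.57894737 219.22807018]
orange [259. 240.] [317. 263.]
orange [369.  73.] [392. 107.]
orange [395.   0.] [419.  68.]
orange [270.   0.] [362.  99.]
orange [280.   0.] [322.  34.]
orange [32.  0.] [55. 16.]
35.7 0.12848180815947666 0.3235160680664849 [[-0.5957, -0.574], [-0.5991, -0.5685], [-0.6009, -0.5661], [-0.6003, -0.5655], [-0.6007, -0.5658], [-0.5978, -0.5666], [-0.5929, -0.5703]]
org [ 0.52993496 -0.33737059]
36.9 0.11616129744736801 0.3114004359995905 [[-0.5983, -0.5767], [-0.6027, -0.5728], [-0.6055, -0.5707], [-0.605, -0.5701], [-0.6056, -0.5707], [-0.6035, -0.5724], [-0.5993, -0.5768]]
org [ 0.52987213 -0.33737924]
38.1 0.10363934200389795 0.2991482134095858 [[-0.6007, -0.5791], [-0.6061, -0.5763], [-0.6099, -0.575], [-0.6095, -0.5746], [-0.6102, -0.5753], [-0.6091, -0.5779], [-0.6054, -0.5831]]
org [ 0.52972755 -0.33745496]
griddle (array([ 0.53355515, -0.34019294]), [0.25695177912712097, 0.25988489389419556], np.float32(-85.28681))
```

```bash
python3 -c "
from h import *
go([.5865,.0258,.20],rot=down(46.5))"
```

```text
turn [-8.0000e-04 -1.9000e-03 -2.0916e+00] 119.8 shift [0.1123 0.7206 0.0305] 0.7299
```

>>> jog_arm([
  [0.2, 0, 0, 0, 0, 0, -0.1162],
  [0.2, 0, 0, 0, 0, 0, -0.1162],
  [0.2, 0, 0, 0, 0, 0, -0.1162],
  [0.2, 0, 0, 0, 0, 0, -0.1162],
  [0.2, 0, 0, 0, 0, 0, -0.1162],
  [0.2, 0, 0, 0, 0, 0, -0.1162],
  [0.2, 0, 0, 0, 0, 0, -0.1162],
  [0.2, 0, 0, 0, 0, 0, -0.1162],
], grip_force=40)

```text
time_s: 0.77
tool_pos: [0.1719, -0.5744, 0.2308]
tool_rot: [-0.001, 0.818, 0.575, 0.0]
wrist_force: [-0.7, -0.4, 0.3]
width: 0.597
finger_force: 0.0
```

>>> jog_arm([
  [0.2, 0, 0, 0, 0, 0, -0.1162],
  [0.2, 0, 0, 0, 0, 0, -0.1162],
  [0.2, 0, 0, 0, 0, 0, -0.1162],
  [0.2, 0, 0, 0, 0, 0, -0.1162],
  [0.2, 0, 0, 0, 0, 0, -0.1162],
  [0.2, 0, 0, 0, 0, 0, -0.1162],
  [0.2, 0, 0, 0, 0, 0, -0.1162],
  [0.2, 0, 0, 0, 0, 0, -0.1162],
])

```text
time_s: 1.43
tool_pos: [0.172, -0.5744, 0.2308]
tool_rot: [-0.0, 0.473, 0.881, 0.0]
wrist_force: [0.8, 0.3, 0.7]
width: 0.605
finger_force: 0.0
```

>>> jog_arm([
  [0.2, 0, 0, 0, 0, 0, -0.1162],
  [0.2, 0, 0, 0, 0, 0, -0.1162],
  [0.2, 0.0056, 0.036, 0.0015, 0, 0, 0],
  [0.2, 0.0056, 0.036, 0.0015, 0, 0, 0],
  [0.2, 0.0056, 0.036, 0.0015, 0, 0, 0],
  [0.2, 0.0056, 0.036, 0.0015, 0, 0, 0],
  [0.2, 0.0056, 0.036, 0.0015, 0, 0, 0],
  [0.2, 0.0056, 0.036, 0.0015, 0, 0, 0],
])

```text
time_s: 2.1
tool_pos: [0.2968, -0.3932, 0.2219]
tool_rot: [-0.0, 0.371, 0.929, 0.0]
wrist_force: [1.3, -0.9, -0.9]
width: 0.599
finger_force: 0.0
```

>>> jog_arm([
  [0.2, 0.0056, 0.036, 0.0015, 0, 0, 0],
  [0.2, 0.0056, 0.036, 0.0015, 0, 0, 0],
  [0.2, 0.0056, 0.036, 0.0015, 0, 0, 0],
  [0.2, 0.0056, 0.036, 0.0015, 0, 0, 0],
  [0.2, 0.0056, 0.036, 0.0015, 0, 0, 0],
  [0.2, 0.0056, 0.036, 0.0015, 0, 0, 0],
  [0.2, 0.0056, 0.036, 0.0015, 0, 0, 0],
  [0.2, 0.0056, 0.036, 0.0015, 0, 0, 0],
])

```text
time_s: 2.77
tool_pos: [0.4625, -0.1534, 0.2101]
tool_rot: [-0.0, 0.371, 0.929, 0.0]
wrist_force: [1.5, -0.2, 0.1]
width: 0.601
finger_force: 0.0
```

>>> jog_arm([
  [0.2, 0.0056, 0.036, 0.0015, 0, 0, 0],
  [0.2, 0.0056, 0.036, 0.0015, 0, 0, 0],
  [0.2, 0.0056, 0.036, 0.0015, 0, 0, 0],
  [0.2, 0.0056, 0.036, 0.0015, 0, 0, 0],
  [0.2, 0.0056, 0.036, 0.0015, 0, 0, 0],
  [0.2, 0.0056, 0.036, 0.0015, 0, 0, 0],
  [0.2, 0, 0, 0, 0, 0, 0],
  [0.2, 0, 0, 0, 0, 0, 0],
])

```text
time_s: 3.43
tool_pos: [0.5867, 0.0262, 0.2006]
tool_rot: [-0.0, 0.369, 0.929, -0.0]
wrist_force: [-0.3, -1.2, -0.6]
width: 0.601
finger_force: 0.0
```

```bash
python3 -c "
from h import *
print(get_obs()['joints'].round(3))
go([.5865,.0258,.081],rot=down(46.5))"
```

```text
[-0.073  0.37   1.575  0.     1.198 -0.888]
turn [-0.0006 -0.0007  0.0033] 0.2 shift [-1.000e-04 -5.000e-04  1.196e-01] 0.1196
```

>>> jog_arm([
  [0.2, 0, 0, 0.024, 0, 0, 0],
  [0.2, 0, 0, 0.024, 0, 0, 0],
  [0.2, 0, 0, 0.024, 0, 0, 0],
  [0.2, 0, 0, 0.02, 0, 0, 0],
  [0.2, 0, 0, 0.015, 0, 0, 0],
  [0.2, 0, 0, 0.0125, 0, 0, 0],
  [0.2, 0, 0, 0, 0, 0, 0],
  [0.2, 0, 0, 0, 0, 0, 0],
])

```text
time_s: 4.1
tool_pos: [0.585, 0.0236, 0.0814]
tool_rot: [-0.001, 0.371, 0.929, -0.0]
wrist_force: [0.4, 0.1, 0.6]
width: 0.598
finger_force: 0.0
```

>>> jog_arm([
  [-1, 0, 0, 0, 0, 0, 0],
  [-1, 0, 0, 0, 0, 0, 0],
  [-1, 0, 0, 0, 0, 0, 0],
  [-1, 0, 0, 0, 0, 0, 0],
  [-1, 0, 0, 0, 0, 0, 0],
  [-1, 0, 0, 0, 0, 0, 0],
  [-1, 0, 0, 0, 0, 0, 0],
  [-1, 0, 0, 0, 0, 0, 0],
], grip_force=50)

```text
time_s: 4.77
tool_pos: [0.5873, 0.0244, 0.0831]
tool_rot: [0.001, 0.37, 0.929, 0.0]
wrist_force: [-0.7, -0.9, 5.2]
width: 0.18
finger_force: 49.9
```

```bash
python3 - <<'E'
from h import *
o=get_obs();print(o['tool_pos'],o['width'],o['wrist_force'])
E
```

```text
[0.58730728 0.02439989 0.08306577] 0.1795861282766531 [-0.69882226 -0.88769316  5.21768276]
```

>>> jog_arm([
  [-1, 0, 0, -0.005, 0, 0, 0],
  [-1, 0, 0, -0.01, 0, 0, 0],
  [-1, 0, 0, -0.02, 0, 0, 0],
  [-1, 0, 0, -0.03, 0, 0, 0],
  [-1, 0, 0, -0.03, 0, 0, 0],
  [-1, 0, 0, -0.03, 0, 0, 0],
  [-1, 0, 0, -0.015, 0, 0, 0],
  [-1, 0, 0, 0, 0, 0, 0],
])

```text
time_s: 5.43
tool_pos: [0.589, 0.0246, 0.2268]
tool_rot: [0.004, 0.37, 0.929, 0.001]
wrist_force: [0.7, 0.6, -1.0]
width: 0.177
finger_force: 48.9
```

```bash
cat >> h.py <<'E'
def rest(): return np.array([.5313,.3457,.066]),R.from_euler('ZY',[3.5,-25],degrees=True)
def ramp(x,y,h):
    o,r=rest(); return o+r.apply([x,y,h])
def tilted(yaw=46.5): return R.from_euler('ZYZ',[3.5,-25,-3.5],degrees=True)*down(yaw)
E
python3 - <<'E'
from h import *
o=get_obs();print(o['tool_pos'],o['width'],o['wrist_force'])
cv2.imwrite("pics/scene1.png",cams.grab_frame("scene"));im=cams.grab_frame("top");cv2.imwrite("pics/top1.png",im)
go(ramp(.003,0,.021+.08),rot=tilted()); print(ramp(.003,0,.101))
E
```

```text
[0.58900451 0.02458459 0.22675252] 0.17709637053193739 [ 0.6867308   0.64560088 -0.9753726 ]
turn [-3.184e-01 -2.970e-01  2.000e-04] 24.9 shift [0.3016 0.1513 0.0257] 0.3384
[0.49140902 0.34326016 0.15880494]
```

View pics/scene1.png

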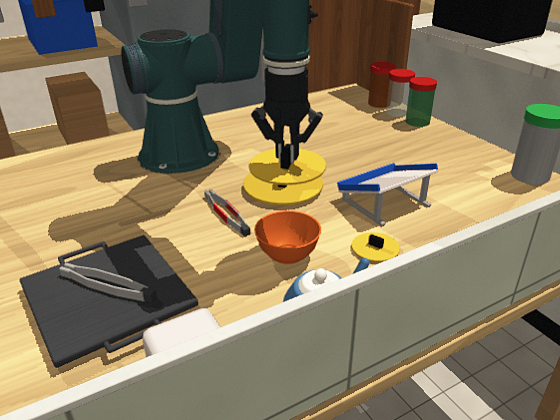

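The lid is held level at (287,165), and the open bowl stands unmoved at (288,237). Before going there I'll check the rest pose against the scene view.

```bash
python3 - <<'E'
from h import *
L=np.array([[72,88,0],[-74,88,0],[-74,-88,0],[72,-88,0],[72,88,14],[-74,88,20],[-74,-88,20],[72,-88,14]])/1000
P=np.array([ramp(*l) for l in L]);a=proj("scene",P)
print(a.round(1).tolist(),proj("top",P).round(1).tolist())
im=cv2.imread("pics/scene1.png")[140:230,320:450].copy();im=cv2.resize(im,None,fx=5,fy=5,interpolation=cv2.INTER_CUBIC)
for i,p in enumerate(a):cv2.circle(im,tuple(int(v) for v in (p-[320,140])*5+2),4,(0,255,0) if i<4 else (0,0,255),-1)
cv2.imwrite("pics/rest1.png",im)
E
```

```text
[[437.3, 169.7], [395.1, 171.2], [342.9, 190.2], [382.4, 190.7], [436.3, 164.0], [393.6, 163.8], [341.1, 182.4], [381.1, 184.7]] [[109.7, 203.8], [117.5, 256.2], [182.7, 253.7], [177.1, 200.9], [107.9, 205.3], [115.1, 259.1], [181.3, 256.6], [176.1, 202.4]]
```

View pics/rest1.png

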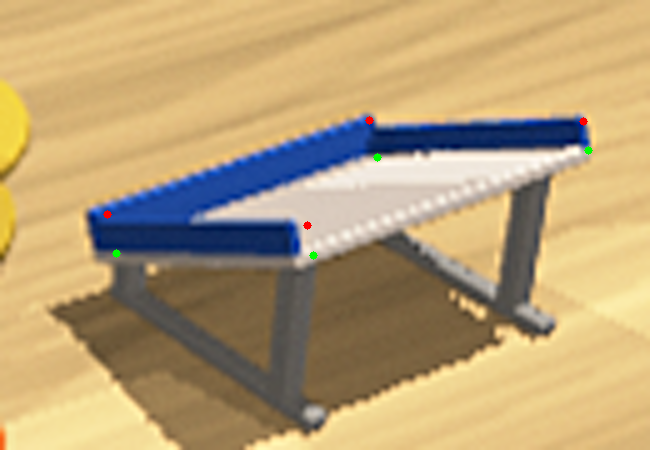

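The projected rest corners fall on the pictured ones within about 1 px, so the pose is good. Moving over it, tilted.

>>> jog_arm([
  [-1, 0, 0, 0, -0.0796, -0.0743, 0],
  [-1, 0, 0, 0, -0.0796, -0.0743, 0],
  [-1, 0, 0, 0, -0.0796, -0.0743, 0],
  [-1, 0, 0, 0, -0.0796, -0.0743, 0],
  [-1, 0.015, 0.0075, 0.0013, 0, 0, 0],
  [-1, 0.025, 0.0125, 0.0022, 0, 0, 0],
  [-1, 0.03, 0.015, 0.0026, 0, 0, 0],
  [-1, 0.03, 0.015, 0.0026, 0, 0, 0],
])

```text
time_s: 6.2
tool_pos: [0.5525, 0.1303, 0.1982]
tool_rot: [0.194, 0.363, 0.907, 0.091]
wrist_force: [0.1, 0.7, -1.7]
width: 0.177
finger_force: 49.0
```

>>> jog_arm([
  [-1, 0.03, 0.015, 0.0026, 0, 0, 0],
  [-1, 0.03, 0.015, 0.0026, 0, 0, 0],
  [-1, 0.03, 0.015, 0.0026, 0, 0, 0],
  [-1, 0.03, 0.015, 0.0026, 0, 0, 0],
  [-1, 0.03, 0.015, 0.0026, 0, 0, 0],
  [-1, 0.03, 0.015, 0.0026, 0, 0, 0],
  [-1, 0.02, 0.01, 0.0013, 0, 0, 0],
  [-1, 0.0016, 0.0013, 0, 0, 0, 0],
])

```text
time_s: 6.87
tool_pos: [0.4886, 0.3458, 0.1554]
tool_rot: [0.194, 0.36, 0.908, 0.091]
wrist_force: [-0.2, -0.6, -1.4]
width: 0.178
finger_force: 49.0
```

>>> jog_arm([
  [-1, 0, 0, 0, 0, 0, 0],
  [-1, 0, 0, 0, 0, 0, 0],
  [-1, 0, 0, 0, 0, 0, 0],
  [-1, 0, 0, 0, 0, 0, 0],
  [-1, 0, 0, 0, 0, 0, 0],
  [-1, 0, 0, 0, 0, 0, 0],
  [-1, 0, 0, 0, 0, 0, 0],
  [-1, 0, 0, 0, 0, 0, 0],
])

```text
time_s: 7.53
tool_pos: [0.4916, 0.3428, 0.1587]
tool_rot: [0.196, 0.362, 0.907, 0.092]
wrist_force: [0.3, 0.0, -2.1]
width: 0.179
finger_force: 49.0
```

```bash
python3 - <<'E'
from h import *
o=get_obs();print(o['joints'].round(3),o['wrist_force'])
cv2.imwrite("pics/top2.png",cams.grab_frame("top"))
im=cams.grab_frame("scene");cv2.imwrite("pics/scene2.png",im)
go(ramp(.003,0,.021),rot=tilted())
# lid centre seen from top: yellow outline on the lid's flange plane
im=cv2.imread("pics/top2.png");hsv=cv2.cvtColor(im,cv2.COLOR_BGR2HSV)
_,r=rest();n=r.apply([0,0,1]);t=ramp(0,0,0)+0
q=o['tool_rot'];A=R.from_quat([*q[1:],q[0]]);z=A.apply([0,0,1]);tp=o['tool_pos']
for c in blobs(cv2.inRange(hsv,(20,190,70),(32,255,255)),300):
    C,d=ray("top",c);p0=tp+z*(.0205-.014)
    X=C+d*(((p0-C)@z)/(d@z))[:,None]
    l=A.inv().apply(X-p0)[:,:2];(e,ax,a)=cv2.fitEllipse(np.float32(l));print(c.mean(0).round(),"lid centre in tool xy",np.round(e,4),np.round(ax,4))
E
```

```text
[ 0.637  0.315  1.904 -0.424  0.593  0.14 ] [ 0.321792    0.02225454 -2.05711255]
turn [-0.0005 -0.0003 -0.0002] 0.0 shift [0.0002 0.0001 0.0798] 0.0798
[215. 306.] lid centre in tool xy [-2.000e-04 -2.589e-01] [0.1924 0.2205]
[140. 235.] lid centre in tool xy [-0.0162  0.0031] [0.1078 0.1467]
[207. 183.] lid centre in tool xy [-0.2252 -0.0258] [0.0801 0.0846]
```

View pics/scene2.png

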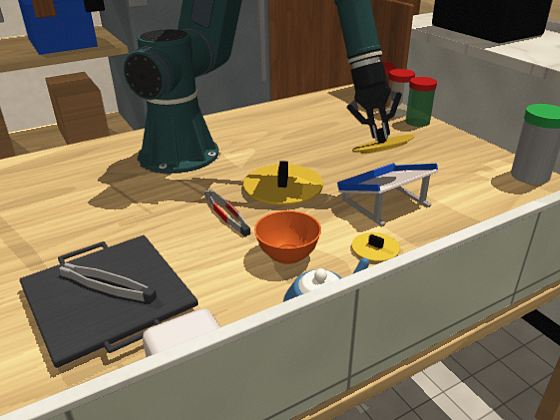

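The lid hangs above the rest at (383,143), tilted parallel to the tray. I'll lower it along the normal, biased about 6 mm up the slope to clear the lip.

>>> jog_arm([
  [-1, -0.002, 0.0022, 0.01, 0, 0, 0],
  [-1, 0, 0, 0.015, 0, 0, 0],
  [-1, 0, 0, 0.015, 0, 0, 0],
  [-1, 0, 0, 0.012, 0, 0, 0],
  [-1, 0, 0, 0.01, 0, 0, 0],
  [-1, 0, 0, 0.007, 0, 0, 0],
  [-1, 0, 0, 0, 0, 0, 0],
  [-1, 0, 0, 0, 0, 0, 0],
])

```text
time_s: 8.3
tool_pos: [0.5231, 0.345, 0.0967]
tool_rot: [0.195, 0.362, 0.907, 0.092]
wrist_force: [0.6, -0.8, -1.6]
width: 0.175
finger_force: 49.0
```

>>> jog_arm([
  [-1, 0, 0, 0.002, 0, 0, 0],
  [-1, 0, 0, 0.002, 0, 0, 0],
  [-1, 0, 0, 0.002, 0, 0, 0],
  [-1, 0, 0, 0.001, 0, 0, 0],
  [-1, 0, 0, 0, 0, 0, 0],
  [-1, 0, 0, 0, 0, 0, 0],
  [-1, 0, 0, 0, 0, 0, 0],
  [-1, 0, 0, 0, 0, 0, 0],
])

```text
time_s: 8.97
tool_pos: [0.5261, 0.3453, 0.091]
tool_rot: [0.195, 0.362, 0.907, 0.092]
wrist_force: [-0.1, 0.2, -1.2]
width: 0.18
finger_force: 49.0
```

```bash
python3 - <<'E'
from h import *
o=get_obs();print(o['wrist_force']);go(ramp(.003,0,.021),rot=tilted())
im=cams.grab_frame("scene")[100:230,310:460];cv2.imwrite("pics/s3.png",cv2.resize(im,None,fx=4,fy=4,interpolation=cv2.INTER_CUBIC))
E
```

```text
[-0.13165667  0.24495596 -1.202503  ]
turn [-0.0005 -0.0005 -0.    ] 0.0 shift [ 0.002  -0.002   0.0038] 0.0047
```

View pics/s3.png

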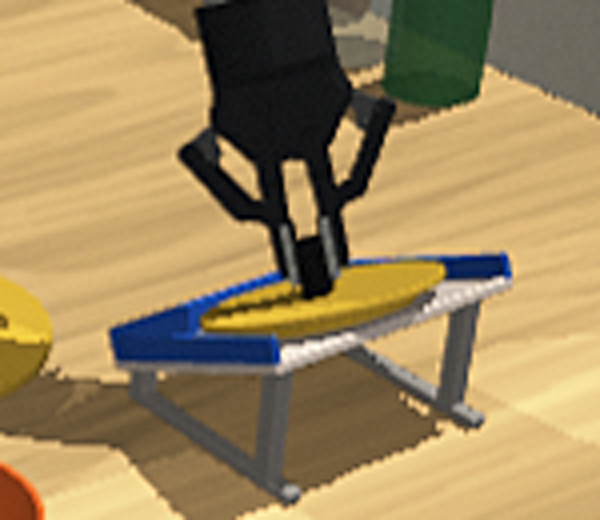

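The lid sits inside the lip and cheeks, parallel to the tray and a few mm above it. Continuing until contact.

>>> jog_arm([
  [-1, 0, 0, 0.0015, 0, 0, 0],
  [-1, 0, 0, 0.0015, 0, 0, 0],
  [-1, 0, 0, 0.001, 0, 0, 0],
  [-1, 0, 0, 0, 0, 0, 0],
  [-1, 0, 0, 0, 0, 0, 0],
  [-1, 0, 0, 0, 0, 0, 0],
  [-1, 0, 0, 0, 0, 0, 0],
  [-1, 0, 0, 0, 0, 0, 0],
])

```text
time_s: 9.68
tool_pos: [0.5271, 0.3457, 0.089]
tool_rot: [0.196, 0.362, 0.907, 0.093]
wrist_force: [-14.0, -1.0, 19.5]
width: 0.178
finger_force: 52.7
```

>>> jog_arm([
  [-1, 0, 0, -0.001, 0, 0, 0],
  [-1, 0, 0, -0.0005, 0, 0, 0],
  [-1, 0, 0, 0, 0, 0, 0],
  [-0.4, 0, 0, 0, 0, 0, 0],
  [-0.2, 0, 0, 0, 0, 0, 0],
  [-0.1, 0, 0, 0, 0, 0, 0],
  [0, 0, 0, 0, 0, 0, 0],
  [0, 0, 0, 0, 0, 0, 0],
])

```text
time_s: 10.35
tool_pos: [0.5273, 0.3453, 0.0884]
tool_rot: [0.195, 0.362, 0.907, 0.092]
wrist_force: [-0.1, -0.5, 0.4]
width: 0.503
finger_force: 0.0
```

>>> jog_arm([
  [0, 0, 0, 0, 0, 0, 0],
  [0, 0, 0, -0.005, 0, 0, 0],
  [0, 0, 0, -0.015, 0, 0, 0],
  [0, 0, 0, -0.02, 0, 0, 0],
  [0, 0, 0, -0.03, 0, 0, 0],
  [0, 0, 0, -0.03, 0, 0, 0],
  [0, 0, 0, -0.03, 0, 0, 0],
  [0, 0, 0, 0, 0, 0, 0],
])

```text
time_s: 11.02
tool_pos: [0.4727, 0.3437, 0.2121]
tool_rot: [0.197, 0.361, 0.906, 0.096]
wrist_force: [-0.1, -0.2, 1.5]
width: 0.498
finger_force: 0.0
```

```bash
python3 - <<'E'
from h import *
go([.53,.0,.26],rot=down(36.9+90))
go([.53,.0,.26],rot=down(36.9-90)); print(get_obs()['tool_pos'])
for n in("top","scene"):cv2.imwrite(f"pics/{n}4.png",cams.grab_frame(n))
im=cv2.imread("pics/scene4.png")[100:230,310:460];cv2.imwrite("pics/s4.png",cv2.resize(im,None,fx=4,fy=4,interpolation=cv2.INTER_CUBIC))
E
```

```text
turn [ 0.0619  0.4758 -1.3786] 83.6 shift [ 0.1605 -0.3093 -0.0479] 0.3517
turn [ 0.4977 -0.0648  1.707 ] 101.9 shift [-0.1605  0.3093 -0.0479] 0.3517
[0.47269968 0.34369722 0.21212236]
```

View pics/s4.png

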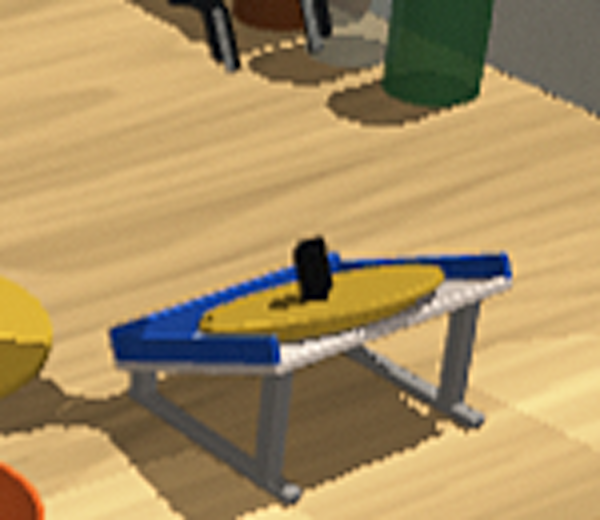

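Lid released and flat on the tray. Turning the tool for the tongs: closing line across their 37° axis, j6 about 0.26.

>>> jog_arm([
  [0, 0.0332, -0.0043, 0, 0, 0, 0],
  [0, -0.0332, 0.0043, 0, 0, 0, 0],
  [0.2, 0, 0, 0, 0.0332, -0.0043, 0.1138],
  [0.2, 0, 0, 0, 0.0332, -0.0043, 0.1138],
  [0.2, 0, 0, 0, 0.0332, -0.0043, 0.1138],
  [0.2, 0, 0, 0, 0.0332, -0.0043, 0.1138],
  [0.2, 0, 0, 0, 0.0332, -0.0043, 0.1138],
  [0.2, 0, 0, 0, 0.0332, -0.0043, 0.1138],
])

```text
time_s: 11.78
tool_pos: [0.4719, 0.3417, 0.2046]
tool_rot: [0.128, 0.665, 0.734, 0.057]
wrist_force: [-0.3, -0.0, -1.0]
width: 0.606
finger_force: 0.0
```

>>> jog_arm([
  [0.2, 0, 0, 0, 0.0332, -0.0043, 0.1138],
  [0.2, 0, 0, 0, 0.0332, -0.0043, 0.1138],
  [0.2, 0, 0, 0, 0.0332, -0.0043, 0.1138],
  [0.2, 0, 0, 0, 0.0332, -0.0043, 0.1138],
  [0.2, 0, 0, 0, 0.0332, -0.0043, 0.1138],
  [0.2, 0, 0, 0, 0.0332, -0.0043, 0.1138],
  [0.2, 0, 0, 0, 0.0332, -0.0043, 0.1138],
  [0.2, 0, 0, 0, 0.0332, -0.0043, 0.1138],
])

```text
time_s: 12.45
tool_pos: [0.4723, 0.3416, 0.2046]
tool_rot: [0.016, 0.93, 0.367, 0.002]
wrist_force: [0.2, 0.3, 0.2]
width: 0.601
finger_force: 0.0
```

>>> jog_arm([
  [0.2, 0, 0, 0, 0.0332, -0.0043, 0.1138],
  [0.2, 0, 0, 0, 0, 0, 0],
  [0.2, 0, 0, 0, 0, 0, 0],
  [0.2, 0, 0, 0, 0, 0, 0],
  [0.2, 0, 0, 0, 0, 0, 0],
  [0.2, 0, 0, 0, 0, 0, 0],
  [0.2, 0, 0, 0, 0, 0, 0],
  [0.2, 0, 0, 0, 0, 0, 0],
])

```text
time_s: 13.12
tool_pos: [0.4722, 0.3423, 0.2065]
tool_rot: [0.001, 0.949, 0.316, -0.004]
wrist_force: [0.2, 0.4, 0.0]
width: 0.597
finger_force: 0.0
```

```bash
python3 - <<'E'
from h import *
go([.53,-.337,.18],rot=down(-53.1)); o=get_obs();print(o['tool_pos'],o['joints'].round(2))
im=cv2.imread("pics/top4.png");hsv=cv2.cvtColor(im,cv2.COLOR_BGR2HSV)
# lid on rest & bowl rim
y=cv2.inRange(hsv,(20,190,70),(32,255,255))
for c in blobs(y,300): print("y",c.min(0),c.max(0))
o=cv2.inRange(hsv,(3,150,50),(16,255,255));m=np.zeros_like(o);cv2.circle(m,(269,209),45,255,-1)
for c in blobs(o&m,300):
    P=plane("top",c,.07)[:,:2];print("bowl",c.min(0),c.max(0),cv2.fitEllipse(np.float32(P)))
E
```

```text
turn [ 0.0003  0.0077 -0.    ] 0.4 shift [-0.3616  0.5779  0.0265] 0.6822
[0.47215195 0.34225358 0.20650605] [ 0.51  0.36  1.57 -0.    1.22  1.44]
y [177. 268.] [254. 345.]
y [117. 202.] [171. 254.]
y [189. 166.] [225. 200.]
bowl [242. 184.] [295. 236.] ((0.5883895754814148, 0.0269135981798172), (0.13779890537261963, 0.1387515813112259), 170.288330078125)
```

>>> jog_arm([
  [0.2, 0, 0, 0, 0, 0.0077, 0],
  [0.2, -0.0101, 0.0161, 0.0007, 0, 0, 0],
  [0.2, -0.0201, 0.0321, 0.0015, 0, 0, 0],
  [0.2, -0.0201, 0.0321, 0.0015, 0, 0, 0],
  [0.2, -0.0201, 0.0321, 0.0015, 0, 0, 0],
  [0.2, -0.0201, 0.0321, 0.0015, 0, 0, 0],
  [0.2, -0.0201, 0.0321, 0.0015, 0, 0, 0],
  [0.2, -0.0201, 0.0321, 0.0015, 0, 0, 0],
])

```text
time_s: 13.78
tool_pos: [0.4927, 0.095, 0.197]
tool_rot: [0.0, 0.949, 0.316, 0.0]
wrist_force: [0.3, -0.0, -0.1]
width: 0.599
finger_force: 0.0
```

>>> jog_arm([
  [0.2, -0.0201, 0.0321, 0.0015, 0, 0, 0],
  [0.2, -0.0201, 0.0321, 0.0015, 0, 0, 0],
  [0.2, -0.0201, 0.0321, 0.0015, 0, 0, 0],
  [0.2, -0.0201, 0.0321, 0.0015, 0, 0, 0],
  [0.2, -0.0201, 0.0321, 0.0015, 0, 0, 0],
  [0.2, -0.0201, 0.0321, 0.0015, 0, 0, 0],
  [0.2, -0.0201, 0.0321, 0.0015, 0, 0, 0],
  [0.2, -0.0201, 0.0321, 0.0015, 0, 0, 0],
])

```text
time_s: 14.45
tool_pos: [0.518, -0.2072, 0.185]
tool_rot: [0.0, 0.949, 0.316, 0.0]
wrist_force: [0.7, 0.9, 0.2]
width: 0.598
finger_force: 0.0
```

>>> jog_arm([
  [0.2, -0.0201, 0.0321, 0.0015, 0, 0, 0],
  [0.2, -0.0201, 0.0321, 0.0015, 0, 0, 0],
  [0.2, -0.0201, 0.0321, 0.0015, 0, 0, 0],
  [0.2, -0.0101, 0.0161, 0.0007, 0, 0, 0],
  [0.2, 0, 0, 0, 0, 0, 0],
  [0.2, 0, 0, 0, 0, 0, 0],
  [0.2, 0, 0, 0, 0, 0, 0],
  [0.2, 0, 0, 0, 0, 0, 0],
])

```text
time_s: 15.12
tool_pos: [0.5289, -0.3358, 0.1796]
tool_rot: [-0.0, 0.949, 0.317, -0.0]
wrist_force: [0.8, -0.4, 0.4]
width: 0.604
finger_force: 0.0
```

```bash
python3 - <<'E'
from h import *
for n in("top","scene"):cv2.imwrite(f"pics/{n}5.png",cams.grab_frame(n))
go([.53,-.337,.033],rot=down(-53.1)); o=get_obs();print(o['tool_pos'],o['joints'].round(2))
t=np.linspace(0,2*np.pi,60)
for x in (0,.006,.012):
    p=proj("top",[ramp(x+.074*np.cos(a),.074*np.sin(a),.014) for a in t]);print(x,p.min(0).round(1),p.max(0).round(1),proj("top",[ramp(x,0,.046)]).round(1))
im=cv2.imread("pics/top5.png");hsv=cv2.cvtColor(im,cv2.COLOR_BGR2HSV)
for c in blobs(cv2.inRange(hsv,(20,190,70),(32,255,255)),300): print("y",c.min(0),c.max(0))
k=cv2.inRange(hsv,(0,0,0),(180,255,60));m=np.zeros_like(k);cv2.circle(m,(144,228),22,255,-1)
for c in blobs(k&m,30):print("handle",box(c))
E
```

```text
turn [-0.0003  0.      0.0003] 0.0 shift [0.     0.0013 0.1468] 0.1468
[ 0.52916642 -0.33596864  0.17981136] [-0.68  0.44  1.51  0.    1.19  0.25]
0 [116.9 203.1] [173.7 257. ] [[142.  234.7]]
0.006 [116.6 200.8] [173.4 254.9] [[141.7 232.5]]
0.012 [116.2 198.6] [173.2 252.8] [[141.4 230.2]]
y [178. 268.] [254. 345.]
y [117. 202.] [171. 254.]
y [189. 166.] [224. 200.]
handle (array([142.25001526, 231.25003052]), [4.949747085571289, 19.798988342285156], np.float32(-44.999996))
```

View pics/scene5.png

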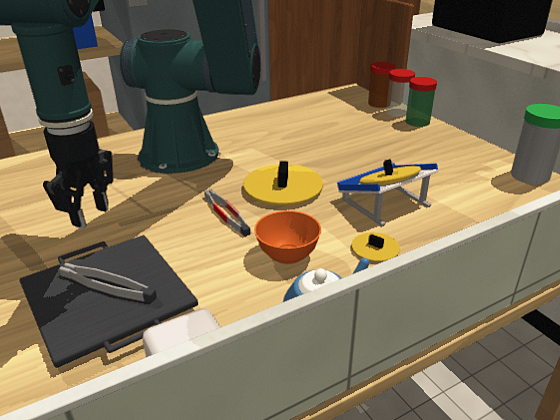

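The lid rests at (389,173) on the tray, about x = 5 mm, centred. The gripper hangs above the tongs at (107,283). Descending.

>>> jog_arm([
  [0.2, 0, 0.0013, 0.03, 0, 0, 0],
  [0.2, 0, 0, 0.03, 0, 0, 0],
  [0.2, 0, 0, 0.03, 0, 0, 0],
  [0.2, 0, 0, 0.02, 0, 0, 0],
  [0.2, 0, 0, 0.015, 0, 0, 0],
  [0.2, 0, 0, 0.01, 0, 0, 0],
  [0.2, 0, 0, 0, 0, 0, 0],
  [0.2, 0, 0, 0, 0, 0, 0],
])

```text
time_s: 15.88
tool_pos: [0.5301, -0.338, 0.0448]
tool_rot: [-0.0, 0.949, 0.316, -0.0]
wrist_force: [-0.0, 0.4, 0.9]
width: 0.601
finger_force: 0.0
```

>>> jog_arm([
  [0.2, 0, 0, 0.004, 0, 0, 0],
  [0.2, 0, 0, 0.004, 0, 0, 0],
  [0.2, 0, 0, 0.003, 0, 0, 0],
  [0.2, 0, 0, 0, 0, 0, 0],
  [0.2, 0, 0, 0, 0, 0, 0],
  [0.2, 0, 0, 0, 0, 0, 0],
  [0.2, 0, 0, 0, 0, 0, 0],
  [0.2, 0, 0, 0, 0, 0, 0],
])

```text
time_s: 16.55
tool_pos: [0.53, -0.3386, 0.0338]
tool_rot: [0.0, 0.949, 0.316, -0.0]
wrist_force: [-0.3, 0.5, -0.7]
width: 0.599
finger_force: 0.0
```

```bash
python3 - <<'E'
from h import *
go([.53,-.337,.033],rot=down(-53.1)); o=get_obs();print(o['tool_pos'],o['wrist_force'])
im=cams.grab_frame("scene")[190:330,20:220];cv2.imwrite("pics/s6.png",cv2.resize(im,None,fx=4,fy=4,interpolation=cv2.INTER_CUBIC))
E
```

```text
turn [ 0.0003  0.0001 -0.0013] 0.1 shift [ 0.001  -0.0013  0.0008] 0.0018
[ 0.52999551 -0.33862404  0.0337857 ] [-0.2663109   0.49459905 -0.66467214]
```

View pics/s6.png

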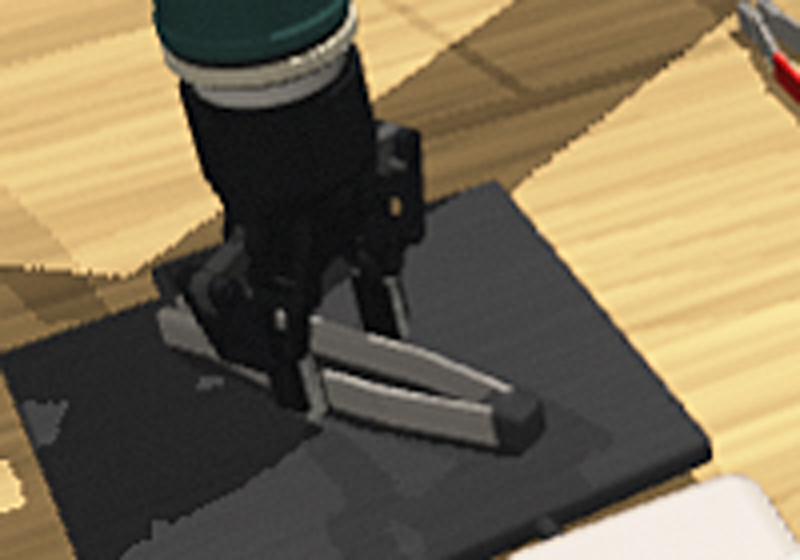

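The fingers straddle the tongs' parallel section with tips just above the griddle. Closing and lifting.

>>> jog_arm([
  [-0.2, 0, 0, 0, 0, 0, 0],
  [-0.4, 0, 0, 0, 0, 0, 0],
  [-1, 0, 0, 0, 0, 0, 0],
  [-1, 0, 0, 0, 0, 0, 0],
  [-1, 0, 0, 0, 0, 0, 0],
  [-1, 0, 0, 0, 0, 0, 0],
  [-1, 0, 0, 0, 0, 0, 0],
  [-1, 0, 0, 0, 0, 0, 0],
], grip_force=60)

```text
time_s: 17.27
tool_pos: [0.5302, -0.3387, 0.034]
tool_rot: [0.0, 0.949, 0.316, 0.0]
wrist_force: [-0.1, 1.0, 5.3]
width: 0.356
finger_force: 60.4
```

>>> jog_arm([
  [-1, 0, 0, -0.005, 0, 0, 0],
  [-1, 0, 0, -0.01, 0, 0, 0],
  [-1, 0, 0, -0.02, 0, 0, 0],
  [-1, 0, 0, -0.03, 0, 0, 0],
  [-1, 0, 0, -0.03, 0, 0, 0],
  [-1, 0, 0, -0.03, 0, 0, 0],
  [-1, 0, 0, -0.015, 0, 0, 0],
  [-1, 0, 0, 0, 0, 0, 0],
])

```text
time_s: 17.93
tool_pos: [0.5321, -0.3401, 0.1785]
tool_rot: [0.003, 0.949, 0.316, 0.002]
wrist_force: [1.2, -0.3, -1.7]
width: 0.356
finger_force: 59.7
```

```bash
python3 - <<'E'
from h import *
go([.5884,.0269,.15],rot=down(-53.1)); o=get_obs();print(o['tool_pos'],o['wrist_force'],o['width'])
E
```

```text
turn [ 0.0076 -0.0018 -0.0011] 0.5 shift [ 0.2654 -0.2597  0.0285] 0.3724
[ 0.53209436 -0.34013489  0.17853478] [ 1.16574438 -0.31453362 -1.74428418] 0.3561275723446944
```

>>> jog_arm([
  [-1, 0.0114, -0.0107, 0, 0, 0, 0],
  [-1, 0.02, -0.02, 0.002, 0, 0, 0],
  [-1, 0.024, -0.0235, 0.003, 0, 0, 0],
  [-1, 0.024, -0.0235, 0.003, 0, 0, 0],
  [-1, 0.024, -0.0235, 0.003, 0, 0, 0],
  [-1, 0.024, -0.0235, 0.003, 0, 0, 0],
  [-1, 0.024, -0.0235, 0.003, 0, 0, 0],
  [-1, 0.024, -0.0235, 0.003, 0, 0, 0],
])

```text
time_s: 18.6
tool_pos: [0.5656, -0.0931, 0.1517]
tool_rot: [-0.001, 0.949, 0.316, -0.002]
wrist_force: [1.1, -0.7, -0.3]
width: 0.357
finger_force: 59.7
```

>>> jog_arm([
  [-1, 0.024, -0.0235, 0.003, 0, 0, 0],
  [-1, 0.024, -0.0235, 0.003, 0, 0, 0],
  [-1, 0.022, -0.022, 0.0025, 0, 0, 0],
  [-1, 0.02, -0.019, 0, 0, 0, 0],
  [-1, 0, 0, 0, 0, 0, 0],
  [-1, 0, 0, 0, 0, 0, 0],
  [-1, 0, 0, 0, 0, 0, 0],
  [-1, 0, 0, 0, 0, 0, 0],
])

```text
time_s: 19.27
tool_pos: [0.5858, 0.0277, 0.1443]
tool_rot: [-0.0, 0.949, 0.316, -0.001]
wrist_force: [-0.5, -0.5, -2.0]
width: 0.354
finger_force: 59.7
```

```bash
python3 - <<'E'
from h import *
o=get_obs();print(o['tool_pos'],o['wrist_force'],o['width'])
go([.5884,.0269,.076],rot=down(-53.1))
for n in("top","scene"):cv2.imwrite(f"pics/{n}7.png",cams.grab_frame(n))
E
```

```text
[0.58578619 0.02774761 0.14430561] [-0.48872692 -0.54909685 -2.04706132] 0.35446311724849167
turn [-0.0008  0.0017 -0.0019] 0.2 shift [0.0016 0.0022 0.0683] 0.0684
```

View pics/scene7.png

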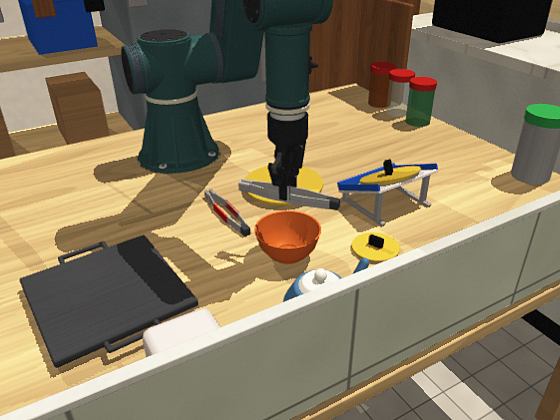

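The tongs are held level above the bowl at (290,193); the hinge points toward the camera's right. Lowering.

>>> jog_arm([
  [-1, 0.0016, 0.0022, 0.01, 0, 0, 0],
  [-1, 0, 0, 0.015, 0, 0, 0],
  [-1, 0, 0, 0.015, 0, 0, 0],
  [-1, 0, 0, 0.012, 0, 0, 0],
  [-1, 0, 0, 0.008, 0, 0, 0],
  [-1, 0, 0, 0.004, 0, 0, 0],
  [-1, 0, 0, 0, 0, 0, 0],
  [-1, 0, 0, 0, 0, 0, 0],
])

```text
time_s: 20.03
tool_pos: [0.5895, 0.0274, 0.0811]
tool_rot: [0.0, 0.949, 0.316, -0.0]
wrist_force: [0.9, 0.1, 0.4]
width: 0.359
finger_force: 59.7
```

>>> jog_arm([
  [-1, 0, 0, 0.0015, 0, 0, 0],
  [-1, 0, 0, 0.0015, 0, 0, 0],
  [-1, 0, 0, 0.0015, 0, 0, 0],
  [-1, 0, 0, 0, 0, 0, 0],
  [-1, 0, 0, 0, 0, 0, 0],
  [-1, 0, 0, 0, 0, 0, 0],
  [-1, 0, 0, 0, 0, 0, 0],
  [-1, 0, 0, 0, 0, 0, 0],
])

```text
time_s: 20.7
tool_pos: [0.5893, 0.0277, 0.0766]
tool_rot: [0.0, 0.949, 0.316, -0.0]
wrist_force: [-0.9, 0.3, -1.1]
width: 0.36
finger_force: 59.7
```

>>> jog_arm([
  [-1, 0, 0, 0.001, 0, 0, 0],
  [-1, 0, 0, 0.001, 0, 0, 0],
  [-1, 0, 0, 0.001, 0, 0, 0],
  [-1, 0, 0, 0, 0, 0, 0],
  [-1, 0, 0, 0, 0, 0, 0],
  [-1, 0, 0, 0, 0, 0, 0],
  [-1, 0, 0, 0, 0, 0, 0],
  [-1, 0, 0, 0, 0, 0, 0],
])

```text
time_s: 21.37
tool_pos: [0.5894, 0.0276, 0.0739]
tool_rot: [0.0, 0.949, 0.316, 0.0]
wrist_force: [-1.3, 0.1, 5.2]
width: 0.357
finger_force: 60.4
```

Contact at the expected height. Releasing and backing off.

>>> jog_arm([
  [-0.2, 0, 0, 0, 0, 0, 0],
  [-0.1, 0, 0, 0, 0, 0, 0],
  [0, 0, 0, 0, 0, 0, 0],
  [0.1, 0, 0, 0, 0, 0, 0],
  [0.2, 0, 0, 0, 0, 0, 0],
  [0.2, 0, 0, 0, 0, 0, 0],
  [0.2, 0, 0, 0, 0, 0, 0],
  [0.2, 0, 0, 0, 0, 0, 0],
])

```text
time_s: 22.03
tool_pos: [0.5893, 0.0276, 0.0735]
tool_rot: [0.0, 0.949, 0.316, -0.0]
wrist_force: [0.8, -0.1, 0.1]
width: 0.603
finger_force: 0.0
```

>>> jog_arm([
  [0.2, 0, 0, -0.005, 0, 0, 0],
  [0.2, 0, 0, -0.01, 0, 0, 0],
  [0.2, 0, 0, -0.02, 0, 0, 0],
  [0.2, 0, 0, -0.03, 0, 0, 0],
  [0.2, 0, 0, -0.03, 0, 0, 0],
  [0.2, 0, 0, -0.03, 0, 0, 0],
  [0.2, 0, 0, 0, 0, 0, 0],
  [0.2, 0, 0, 0, 0, 0, 0],
])

```text
time_s: 22.7
tool_pos: [0.5911, 0.0276, 0.2018]
tool_rot: [0.001, 0.949, 0.316, 0.003]
wrist_force: [-0.7, -0.1, -0.3]
width: 0.604
finger_force: 0.0
```

```bash
python3 - <<'E'
from h import *
a=cams.grab_frame("scene")[130:320,180:460]
cv2.imwrite("pics/s8.png",cv2.resize(a,None,fx=2.8,fy=2.8,interpolation=cv2.INTER_CUBIC))
o=get_obs();print(o['tool_pos'],o['finger_force'])
d=np.array([np.cos(np.radians(36.9)),np.sin(np.radians(36.9)),0]);c=np.array([.5884,.0269,.08])
print((proj("scene",[c-.105*d,c+.107*d])-[180,130])*2.8)
E
```

```text
[0.58969769 0.02764465 0.1999144 ] 0.0
[[175.33268536 235.03194781]
 [441.80776793 295.67808297]]
```

View pics/s8.png

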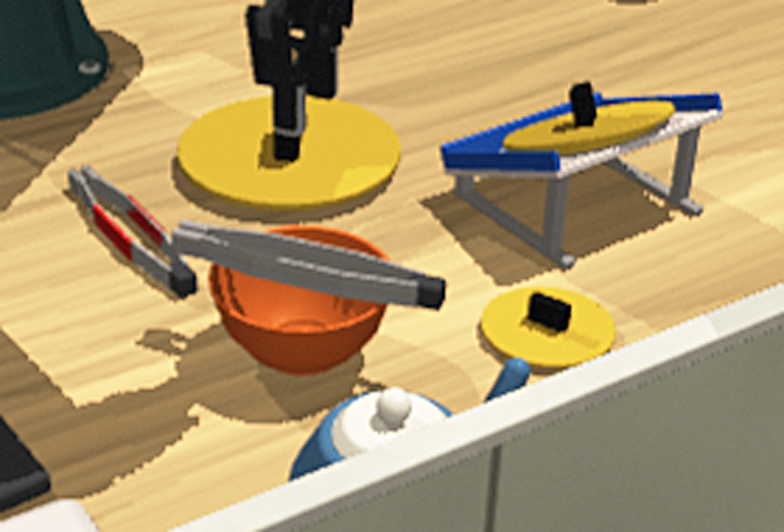

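The tongs lie level across the bowl. In this crop their ends are at (177,235) and (443,293), within a few pixels of the predicted (175,235) and (442,296). The lid is flat on the rest at (590,125), and the gripper is clear of everything.

```bash
python3 -c "
from workcell import bot
print(bot.sign_off())"
```

```text
the job is handed in; nothing more can be done
None
```

I handed the job in after about 23 s of robot time: the lid lies flat on the rest, handle up, about 5 mm from the lip, and the steel tongs lie level across the middle of the open bowl; the sign-off returned no verdict.

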